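# Spring an instrument panel into the plate holder

## Robot

A 7-joint arm with a two-finger parallel gripper is mounted at the origin on the work surface. World frame = base frame: x ahead of the robot, y to its left, z up, the work surface at z = 0. Lengths are in m, angles in rad, forces in N, time in s.
With the tool pointing down it reaches from about 0.4 to 0.875 m from the base axis. Payload 19.3 kg.
Tool frame: the origin (TCP) lies on the centre line of the jaws, within the pads' length; the fingertips stand 14 mm ahead of it and the grasp point (between the pads) lies 5 mm behind it; y points along the fingers, x is the direction in which the jaws open and shut, and the axes are right-handed (so a half turn about y gives the same grasp; the last joint's range is limited). The gripper opens to 85 mm and grips with 20 to 120 N. Pads are 22 mm wide; open, the fingers measure 114 mm over their backs; the gripper's body (76 mm by 85 mm) begins 54 mm behind the grasp point. The pads swing forward as they close: fully open they stand 13 mm farther back than shut.
Start: joints at [-1.279, 0.521, -0.036, 1.599, 0.021, 1.021, -0.113], TCP at [0.221, 0.585, 0.245] pointing down, gripper open.
Joint ranges: [-2.91, 2.91], [-0.3, 2.13], [-1.5, 1.42], [0.17, 2.43], [-1.26, 4.41], [0.16, 1.93], [-2.52, 2.52]. Speed limits (rad/s): [1.89, 1.89, 2.39, 2.39, 3.01, 3.01, 3.01].

## Interface

Orientations are given as [roll, pitch, yaw] about the fixed x, y, z axes, in that order (R = Rz(yaw) Ry(pitch) Rx(roll)).
In Python, from workcell import monitor, grab_frame, workorder gives the robot as it stands.
- The arm moves only by the tool drive_tool, never from a script. Its argument "steps" is one flat list of numbers, 5 for each row, row after row: the finger opening in mm, from 0 to 85.4, then the shift along the world's x, y, z in mm, then the turn about the world's z in degrees. In form: [fingers, tx, ty, tz, twist, fingers, tx, ty, tz, twist, ...]. A call has exactly 5 rows; each row shifts and turns the commanded pose from where the row before left it; what a row does not reach is not made up. A row lasts 1/12 s, in which the tool goes at most 41.7 mm and 7.16 degrees, less where a joint would pass 70% of its speed; a pose out of reach is approached as far as the arm can. A call is refused whole if a number of a shift passes 41.7 or a number of a turn 7.16, either way. A call with a gripper value outside its range is refused whole. The fingers move at their own pace and stop on an object; "grip_force" is the grip in N (left out, the last holds). Time passes only in rows, so rows that do not move let the fingers close, or fill a call up. It gives the time, the measured TCP pose, the force and the opening at its end, in the units of the state.
- monitor.observe(): the state, without advancing time (a new reading comes with each control period).
- grab_frame(name): name is "scene" or "top" or "wrist"; returns a dict with "frame" (400x640x3 uint8, red, green, blue), "vertical_fov" (degrees; the focal length in pixels is half the picture's height over the tangent of half this angle, whatever the lens; pixels are square), "cx", "cy" (the principal point, pixels), "xyz" and "orientation" of the camera in the world. Camera axes: x right, y down, z forward; pixel columns grow to the right and rows downward; lengths in m; the calibration is good to about 2 mm. A picture is of the moment at which its call begins. There is no depth.
- workorder.job_done(): hands the job in, once; it reports no verdict.
The state is a dict: "clock": time; "qpos": joint angles; "qd": joint speeds; "joint_efforts": joint torques, N m; "position": TCP position; "tool_rot": TCP orientation; "force": force on the tool from outside, world axes, zero at the start; "moment": the same for the moment, N m; "grip_width": finger opening in m.
Only numpy, scipy, OpenCV 4.12 (cv2) and the standard library are available. Lean on these libraries where they do the work, as an engineer would, in place of code of your own. Each camera call takes 0.05 s, during which the arm holds its last target. There are 200 camera calls.

## Task

Take the square-tube offcut off the aluminium panel and lay it in the grey tray. Then get the panel, which lies loose on top of the two jaws of the blue spring holder, seated between them: drop its edge down in front of the long-travel jaw, push that edge in under this jaw's lip against the spring, lower the opposite edge behind the lip of the short-travel jaw and let the springs centre it, so that it lies flat on the rails, held by both jaws. Leave the can, the wrench and the grinder alone.

Things in the scene. Friction and masses are not known exactly. Their poses are not given: they have to be found in the camera images.
- holder: Spring plate holder fixed to the bench, blue base 222 x 100 x 12 mm, any yaw. Origin on the bench midway between the jaws at rest; x points to the long-travel jaw, z up. Two steel rails along x, 32 to 44 mm either side of the middle, tops at z 30 mm, carry the seated panel; between them it is open down to z 12. Blue end blocks, 40 mm high, stand at x +108 to +120 and -90 to -102 mm.
- jaw_long (a joint): How far the long-travel jaw (+x end; two long sprung rods show in the 28 mm gap behind it) is pushed outwards, m: 0 at rest, at most 0.028. Spring 600 N/m plus 1.8 N preload: about 15 N at 22 mm.
- jaw_short (a joint): The same for the short-travel jaw (-x end), pushed outwards to -x: 0 at rest, at most 0.010, same spring. With the panel seated and centred each jaw reads about 0.006. The panel can be got in only by way of the long-travel jaw.
- lip_long (a point): Middle of the top inner edge of the long-travel jaw's lip, on the jaw; at rest at holder x +58, z 46 mm. The jaw is 80 mm wide. Its lip reaches 8 mm inwards from the jaw's upright face (at rest x +66), is 6 mm thick (z 40 to 46) and flat-topped back to x +80.
- lip_short (a point): The same for the short-travel jaw, mirrored: at rest at holder x -58, z 46 mm.
- panel: Loose aluminium panel, 144 (x) x 96 (y) x 6 mm, 0.15 to 0.21 kg, too wide to grasp; origin at the centre of its underside. Three black 12 mm dots at its +x end, which lies at the long-travel jaw. Starts flat on top of both lips (underside z 46 mm), centre x -6 to +10 mm in the holder, within 7 mm sideways and 0.06 rad of square. Seated, its underside is at z 30 mm.
- window (a point): Centre of the panel's rectangular through window, at mid-thickness: 50 mm along the panel's x by 64 mm along y, centred 6 mm from the panel's centre towards -x. Shut fingertips fit in it to drag or push. With the panel's centre at holder x below about -16 mm its +x edge drops onto the rails; pushed beyond +15 mm its -x edge clears the short jaw's lip and can be lowered.
- tube_center (a point): Centre of the loose offcut of square steel tube, 120 (along its x) x 30 x 30 mm, 3 mm wall, 0.2 to 0.4 kg, starting flat on the panel across its window at any yaw (centre 15 mm above the panel's top, 67 mm above the bench).
- tray: Fixed open grey plastic tray, 200 (x) x 140 (y) x 45 mm high, walls and floor 5 mm; origin at the centre of its underside, on the bench to the left or right of the holder.
- can: Bystander: upright can, 60 mm diameter, 75 mm high, beside the holder on its +y side; origin at the centre of its underside.
- wrench: Bystander: steel wrench about 180 mm long lying on the bench along the -y side of the holder; origin under its middle.
- grinder: Bystander: blue angle grinder about 300 mm long and 72 mm high, lying on the side of the holder away from the tray; origin at the bench under its middle.
Things that resemble listed ones, but are neither listed nor needed, are in the scene too. Leave any turquoise look-alike of the tray alone. Of the things shaped like the part that bears tube_center, the dark steel one is meant.

How it is judged:
On the way, in this order (a step that is already met when the one before it is completed fails the run):
1. the tube offcut lies in the tray (x of tube_center in the frame of tray between -0.09 and 0.09 m and y of tube_center in the frame of tray between -0.06 and 0.06 m and height (world z) of tube_center below 0.035 m), for 0.2 s.
2. the panel's edge is pushed in under the long-travel jaw's lip and pushes the jaw back by over 8 mm (value of joint jaw_long above 0.008 m and contact force between panel and jaw_long above 1 N), for 0.05 s.
At the end, for the whole second after the job is handed in: The panel lies flat on the holder's rails (height within 2.5 mm, tilt under 0.04 rad), square to the holder within 0.06 rad, centred between the jaws within 5 mm (14 mm sideways), both jaws pushed back by over 1 mm; the tube lies low in the tray; both are at rest (all of step 1 and x of panel in the frame of holder between -0.005 and 0.005 m and y of panel in the frame of holder between -0.014 and 0.014 m and z of panel in the frame of holder between 0.0275 and 0.0325 m and angle between the x axis of panel and the x axis of holder, either way round below 0.06 rad and angle between panel's own z axis and vertical below 0.04 rad and value of joint each of jaw_long, jaw_short above 0.001 m and linear speed of each of panel, tube below 0.02 m/s); the robot touches nothing.
It fails at once if can is moved by more than 30 mm or knocked over (distance of can from where it was at the start of the episode above 0.03 m or angle between can's own z axis and vertical above 0.5 rad).
It fails at once if wrench is moved by more than 30 mm or knocked over (distance of wrench from where it was at the start of the episode above 0.03 m or angle between wrench's own z axis and vertical above 0.5 rad).
It fails at once if grinder is moved by more than 30 mm or knocked over (distance of grinder from where it was at the start of the episode above 0.03 m or angle between grinder's own z axis and vertical above 0.5 rad).
It also fails if it takes over 67 s, if anything falls off the work surface, if the arm or the gripper's body presses on something with over 40 N, if the wrist force passes 120 N, or if a joint passes its speed limit or range.

## Working session

There is one attempt and no reset: what is moved stays moved. The work goes in short steps, Python scripts to look and compute and a tool call to move; the robot and the scene stay as the last step left them, time stands still between calls to the robot, and variables do not carry over. Pictures are saved under pics/ and viewed, about 8 in all and at most 12, crops included, and the job is handed in when it is done.

Besides the shell and the picture viewer there is one more tool, called by a JSON object that holds its "fn" and its "kwargs". drive_tool: Moves the arm, as the interface text tells. Its arguments: {"type":"object","properties":{"steps":{"type":"array"},"grip_force":{"type":"number"}},"required":["steps"]}

```bash
mkdir -p pics; ls; cat > h.py <<'E'
import numpy as np,cv2,json
from workcell import monitor,grab_frame,workorder
from scipy.spatial.transform import Rotation as R
def shot(n,f):
    g=grab_frame(n); cv2.imwrite(f'pics/{f}.png',g['frame'][...,::-1])
    d={k:(np.array(v).tolist() if not np.isscalar(v) else v) for k,v in g.items() if k!='frame'}
    json.dump(d,open(f'pics/{f}.json','w')); return g
def cam(f):
    d=json.load(open(f'pics/{f}.json')); o=np.array(d['orientation'])
    M=R.from_euler('xyz',o).as_matrix() if o.shape==(3,) else (o if o.shape==(3,3) else None)
    return 200/np.tan(np.radians(d['vertical_fov'])/2),d['cx'],d['cy'],np.array(d['xyz']),M
def pix2w(f,u,v,z):
    F,cx,cy,p,M=cam(f); r=M@np.array([(u-cx)/F,(v-cy)/F,1]); return p+r*(z-p[2])/r[2]
def w2pix(f,X):
    F,cx,cy,p,M=cam(f); c=M.T@(np.array(X)-p); return np.array([cx+F*c[0]/c[2],cy+F*c[1]/c[2]])
E
python3 - <<'E'
from h import *
shot('top','top0');shot('scene','sc0')
print(open('pics/top0.json').read(),open('pics/sc0.json').read());print(monitor.observe())
E
```

```text
pics
{"vertical_fov": 46.36615557013096, "cx": 319.05019231300605, "cy": 208.5359482776698, "xyz": [0.2711582265617703, -0.011652664880569595, 1.452654888134944], "orientation": [-2.9679791349550952, 0.006586174272664946, -1.5937199843192107]} {"vertical_fov": 53.68179152949402, "cx": 317.71794523220433, "cy": 201.32266757859705, "xyz": [1.4043958173316307, 0.16192656034814432, 0.7801622971252322], "orientation": [-2.2318421398939483, 0.015811227361411273, 1.7454947058136374]}
{'clock': 0.1, 'qpos': array([-1.27917913,  0.52194773, -0.03631167,  1.5999541 ,  0.02122747,
        1.02107724, -0.11279411]), 'qd': array([ 2.44887829e-05,  1.25587059e-04, -7.12842796e-05, -8.53695979e-04,
        1.64802741e-04,  4.80190254e-04,  1.55153705e-03]), 'joint_efforts': array([ 2.67224568e-03, -9.28484631e+01,  1.98341690e+00, -3.70533693e+01,
        1.80494314e-02,  5.34697931e-03, -1.41539269e-05]), 'position': array([0.22117957, 0.5842526 , 0.24478651]), 'tool_rot': array([-1.57089673e+00,  9.95879738e-04,  1.20897474e+00]), 'force': array([0.97544656, 0.18283606, 0.00194674]), 'moment': array([-0.01146739, -0.00081273,  0.04145366]), 'grip_width': 0.08541946482889765}
```

```bash
python3 - <<'E'
import cv2,numpy as np
a=cv2.imread('pics/top0.png');b=cv2.imread('pics/sc0.png')
cv2.imwrite('pics/both0.png',np.vstack([cv2.resize(a,(800,500)),])); 
E
```

```text
(no output)
```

View pics/top0.png

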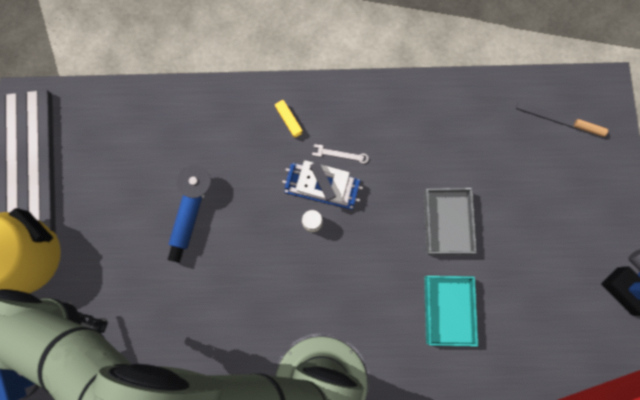

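View pics/sc0.png

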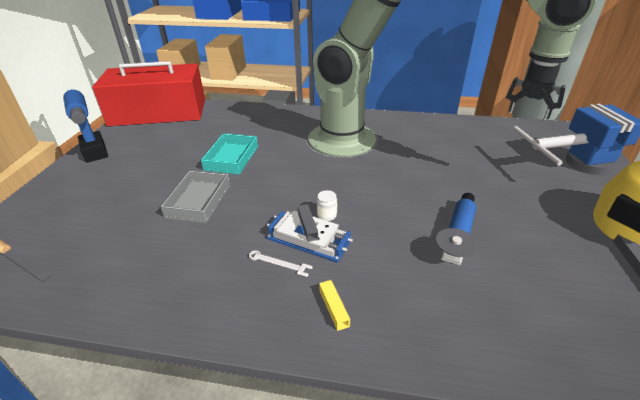

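The top view shows two tube candidates: the dark one on the panel at (323,181) and a yellow one at (288,118). There are also two trays, grey at (451,220) and turquoise at (451,310). I choose the dark tube and the grey tray. The can is at (312,221), the wrench at (340,154) and the grinder at (185,215). I'll check the choice in a close crop.

```bash
python3 - <<'E'
import cv2,numpy as np
a=cv2.imread('pics/top0.png')
A=cv2.resize(a[145:235,270:380],None,fx=7,fy=6.6666,interpolation=cv2.INTER_CUBIC)
A=cv2.resize(a[150:232,270:380],None,fx=7,fy=7,interpolation=cv2.INTER_CUBIC)
for i in range(0,110,10): cv2.putText(A,str(270+i),(i*7,8),0,.35,(0,255,255),1);cv2.line(A,(i*7,8),(i*7,14),(0,255,255),1)
for i in range(0,82,10): cv2.putText(A,str(150+i),(0,i*7+4),0,.35,(0,255,255),1)
cv2.imwrite('pics/crop0.png',A)
E
```

```text
(no output)
```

View pics/crop0.png

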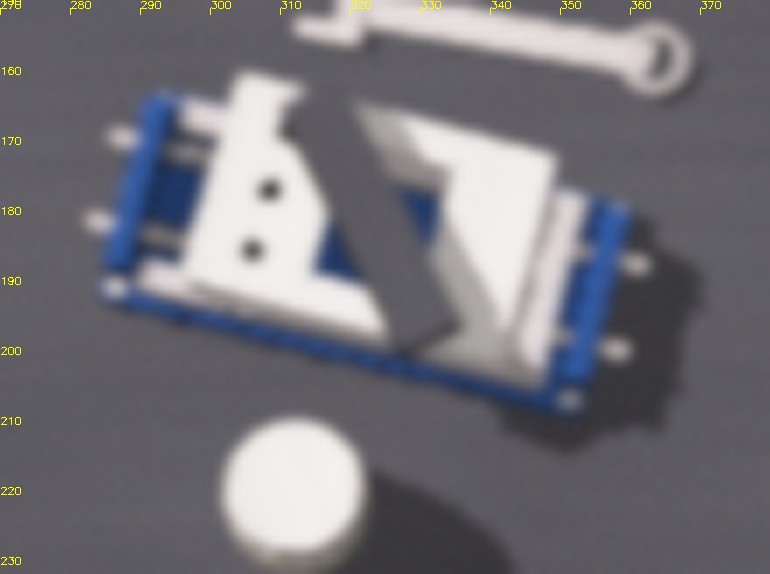

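The crop shows the dark tube lying diagonally across the panel window, from about (315,164) to (332,198). The dots, and so the long jaw, are at the left of the image. Next I'll work out world positions.

```bash
python3 - <<'E'
from h import *
c=lambda x,y,z:pix2w('top0',270+x/7,150+y/7,z)
L=(c(150,97,.04)+c(105,270,.04))/2;Rr=(c(630,208,.04)+c(588,380,.04))/2
d=L-Rr;print('holder blk',L,Rr,np.linalg.norm(d),'yaw',np.degrees(np.arctan2(d[1],d[0])),'org',Rr+d*102/222)
P=[c(238,72,.052),c(183,290,.052),c(557,152,.052)];print('panel',P,(P[1]+P[2])/2)
t=[c(303,85,.082),c(352,93,.082),c(460,325,.082),c(400,350,.082)];print('tube',*t,sum(t)/4)
T=[pix2w('top0',u,v,.045) for u,v in [(427,188),(472,188),(475,254),(429,255)]];print('tray',*T,sum(T)/4)
print('can',c(293,490,.075),'wr',pix2w('top0',340,154,.005))
s=R.from_euler('xyz',monitor.observe()['tool_rot']).as_matrix();print(s)
E
```

```text
holder blk [0.62358845 0.08546254 0.04      ] [ 0.56825556 -0.12644762  0.04      ] 0.21901516983579214 yaw 75.36596640186332 org [ 0.59367878 -0.0290835   0.04      ]
panel [array([0.66999054, 0.03512761, 0.052     ]), array([0.57187953, 0.06092702, 0.052     ]), array([ 0.630036  , -0.10487872,  0.052     ])] [ 0.60095776 -0.02197585  0.052     ]
tube [0.65492657 0.00606618 0.082     ] [ 0.65082233 -0.01507383  0.082     ] [ 0.54726753 -0.0588377   0.082     ] [ 0.53700577 -0.03291404  0.082     ] [ 0.59750555 -0.02518985  0.082     ]
tray [ 0.57436401 -0.34182497  0.045     ] [ 0.57099357 -0.48004611  0.045     ] [ 0.36837014 -0.4729423   0.045     ] [ 0.36860643 -0.33489639  0.045     ] [ 0.47058353 -0.40742744  0.045     ]
can [0.47873256 0.01412325 0.075     ] wr [ 0.70137987 -0.07928932  0.005     ]
[[ 3.53978285e-01 -2.58617179e-04 -9.35253606e-01]
 [ 9.35253111e-01 -9.66940605e-04  3.53978365e-01]
 [-9.95879573e-04 -9.99999499e-01 -1.00403456e-04]]
```

{"fn": "drive_tool", "kwargs": {"steps": [85,19,-30.5,-2,-7,85,19,-30.5,-2,-7,85,19,-30.5,-2,-7,85,19,-30.5,-2,-7,85,19,-30.5,-2,-7], "grip_force": 60}}

```text
clock: 0.52
position: [0.3168, 0.4303, 0.2351]
tool_rot: [-1.571, 0.0, 0.592]
force: [1.2, 2.1, -0.1]
grip_width: 0.0845
```

{"fn": "drive_tool", "kwargs": {"steps": [85,19,-30.5,-2,-7,85,19,-30.5,-2,-7,85,19,-30.5,-2,-7,85,19,-30.5,-2,-7,85,19,-30.5,-2,-7]}}

```text
clock: 0.93
position: [0.4117, 0.2779, 0.2252]
tool_rot: [-1.571, 0.0, -0.019]
force: [0.8, 0.2, -0.5]
grip_width: 0.0851
```

{"fn": "drive_tool", "kwargs": {"steps": [85,19,-30.5,-2,-7,85,19,-30.5,-2,-7,85,19,-30.5,-2,-7,85,19,-30.5,-2,-7,85,19,-30.5,-2,-7]}}

```text
clock: 1.35
position: [0.5068, 0.1254, 0.2152]
tool_rot: [-1.571, 0.0, -0.629]
force: [1.1, 0.7, 0.4]
grip_width: 0.0852
```

{"fn": "drive_tool", "kwargs": {"steps": [85,19,-30.5,-2,-7,85,19,-30.5,-2,-7,85,19,-30.5,-2,-7,85,19,-30.5,-2,-7,85,0,0,0,0]}}

```text
clock: 1.77
position: [0.5842, -0.0014, 0.207]
tool_rot: [-1.571, -0.004, -1.127]
force: [-0.4, -1.3, 0.0]
grip_width: 0.0854
```

```bash
python3 - <<'E'
from h import *
shot('wrist','w1');print(open('pics/w1.json').read());s=monitor.observe();print(s['position'],s['tool_rot'],s['qpos'],s['clock'],s['force'])
a=cv2.imread('pics/w1.png')
for i in range(0,640,80): cv2.putText(a,str(i),(i,8),0,.35,(0,255,255),1)
cv2.imwrite('pics/w1v.png',cv2.resize(a,(800,500)))
E
```

```text
{"vertical_fov": 71.77070321059438, "cx": 316.24483247331136, "cy": 201.68273911062343, "xyz": [0.651755950994126, 0.03324903901685536, 0.3352642329765784], "orientation": [2.8403538757787716, -0.003520932003878041, -1.1262277829504888]}
[0.58295565 0.00149263 0.20676056] [-1.57199018 -0.00176099 -1.11883801] [-0.52024506  0.57570084  0.60906075  1.77556021 -0.40037311  0.91730909
 -0.85776243] 1.8167 [-0.0043844   0.19139657 -0.81180529]
```

View pics/w1v.png

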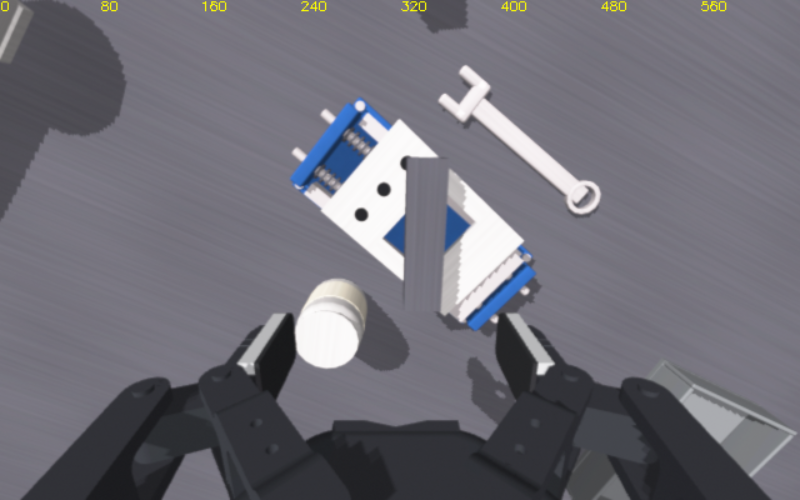

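The wrist view clearly shows the dark tube with its top face corners at about (407,158), (447,158), (446,313) and (405,310) in the 800-pixel view. The panel corners are at (400,120), (323,210) and (523,240). The can is at (330,325).

```bash
python3 - <<'E'
from h import *
c=lambda x,y,z:pix2w('w1',x/1.25,y/1.25,z)
t=[c(407,158,.082),c(447,158,.082),c(446,313,.082),c(405,310,.082)];m=sum(t)/4;d=(t[0]+t[1]-t[2]-t[3])
print('tube',*t,m,np.degrees(np.arctan2(d[1],d[0])), np.linalg.norm(d)/2)
P=[c(400,120,.052),c(323,210,.052),c(523,240,.052)];e=P[0]-P[2];print('panel',*P,(P[1]+P[2])/2,'yaw',np.degrees(np.arctan2(e[1],e[0])),np.linalg.norm(e),np.linalg.norm(P[0]-P[1]))
b=[c(360,99,.04),c(293,180,.04),c(470,328,.04),c(535,270,.04)]
L=(b[0]+b[1])/2;Rr=(b[2]+b[3])/2;d=L-Rr;print('blk',*b,np.linalg.norm(d),np.degrees(np.arctan2(d[1],d[0])),'org',Rr+d*102/222)
print('can',c(330,338,.075))
E
```

```text
tube [0.64761052 0.02111947 0.082     ] [ 0.65978814 -0.0044519   0.082     ] [ 0.55200091 -0.06087907  0.082     ] [ 0.5401484  -0.02960038  0.082     ] [ 0.59988699 -0.01845297  0.082     ] 26.463246898337662 0.12022142891143292
panel [0.67010279 0.03689469 0.052     ] [0.57998541 0.06414961 0.052     ] [ 0.6290503  -0.09894434  0.052     ] [ 0.60451786 -0.01739737  0.052     ] yaw 73.18443632461437 0.14190683663936968 0.09414867428421057
blk [0.67127246 0.07214299 0.04      ] [0.58975303 0.09768818 0.04      ] [ 0.53122565 -0.10484116  0.04      ] [ 0.6085666  -0.12940907  0.04      ] 0.21093795232122756 73.29960908759787 org [ 0.597747   -0.02429561  0.04      ]
can [0.48585959 0.01498794 0.075     ]
```

{"fn": "drive_tool", "kwargs": {"steps": [85,4,-5.5,-17,0,85,4,-5.5,-17,0,85,4,-5.5,-17,0,85,4,-5,-17,0,85,0,0,-17,0]}}

```text
clock: 2.23
position: [0.5984, -0.0166, 0.1214]
tool_rot: [-1.571, -0.0, -1.112]
force: [-0.3, 0.0, -0.4]
grip_width: 0.0847
```

{"fn": "drive_tool", "kwargs": {"steps": [85,0,0,-13,0,85,0,0,-13,0,85,0,0,-12,0,85,0,0,-12,0,85,0,0,0,0]}}

```text
clock: 2.65
position: [0.5973, -0.0161, 0.0702]
tool_rot: [-1.573, 0.001, -1.112]
force: [-0.0, 0.6, 0.4]
grip_width: 0.085
```

{"fn": "drive_tool", "kwargs": {"steps": [20,0,0,0,0,20,0,0,0,0,20,0,0,0,0,20,0,0,0,0,20,0,0,0,0]}}

```text
clock: 3.07
position: [0.5988, -0.0166, 0.0731]
tool_rot: [-1.57, -0.001, -1.113]
force: [-4.1, -0.1, 13.3]
grip_width: 0.0292
```

{"fn": "drive_tool", "kwargs": {"steps": [20,0,0,0,0,20,0,0,0,0,20,0,0,0,0,20,0,0,0,0,20,0,0,0,0]}}

```text
clock: 3.48
position: [0.5988, -0.0166, 0.0732]
tool_rot: [-1.569, -0.0, -1.113]
force: [-1.2, -0.6, 9.5]
grip_width: 0.0289
```

{"fn": "drive_tool", "kwargs": {"steps": [20,0,0,8,0,20,0,0,14,0,20,0,0,18,0,20,0,0,20,0,20,0,-8,15,0]}}

```text
clock: 3.9
position: [0.5984, -0.023, 0.149]
tool_rot: [-1.57, 0.001, -1.111]
force: [-0.3, 0.8, -2.3]
grip_width: 0.0289
```

{"fn": "drive_tool", "kwargs": {"steps": [20,-6,-20,0,0,20,-10,-31,0,0,20,-11,-33,0,0,20,-11,-33,0,0,20,-11,-33,0,0]}}

```text
clock: 4.32
position: [0.5485, -0.1757, 0.1479]
tool_rot: [-1.571, -0.0, -1.112]
force: [0.6, 0.6, -2.6]
grip_width: 0.0289
```

{"fn": "drive_tool", "kwargs": {"steps": [20,-11,-33,0,0,20,-11,-33,0,0,20,-11,-33,0,0,20,-11,-33,0,0,20,-11,-33,0,0]}}

```text
clock: 4.73
position: [0.4934, -0.3409, 0.1479]
tool_rot: [-1.571, -0.0, -1.112]
force: [0.8, -0.7, -3.2]
grip_width: 0.029
```

{"fn": "drive_tool", "kwargs": {"steps": [20,-11,-33,0,0,20,-10,-25,0,0,20,-4,-10,0,0,20,0,0,0,0,20,0,0,0,0]}}

```text
clock: 5.15
position: [0.4691, -0.4073, 0.1475]
tool_rot: [-1.571, 0.0, -1.113]
force: [0.3, 0.6, -2.5]
grip_width: 0.0292
```

```bash
python3 - <<'E'
from h import *
s=monitor.observe();print(s['position'],s['tool_rot'],s['qpos'],s['grip_width'],s['force'])
shot('wrist','w2');shot('scene','s2')
a=cv2.imread('pics/w2.png');b=cv2.imread('pics/s2.png')
cv2.imwrite('pics/v2.png',np.hstack([cv2.resize(a,(480,300)),cv2.resize(b[140:240,150:257],(320,300))]))
E
```

```text
[ 0.46914325 -0.40729799  0.14746335] [-1.57058509e+00  3.98740249e-04 -1.11307153e+00] [ 0.28655322  0.69339332  0.51186254  1.71364022 -0.43072483  0.84895781
 -0.12380305] 0.029155215038088617 [ 0.31804335  0.63653887 -2.50010514]
```

View pics/v2.png

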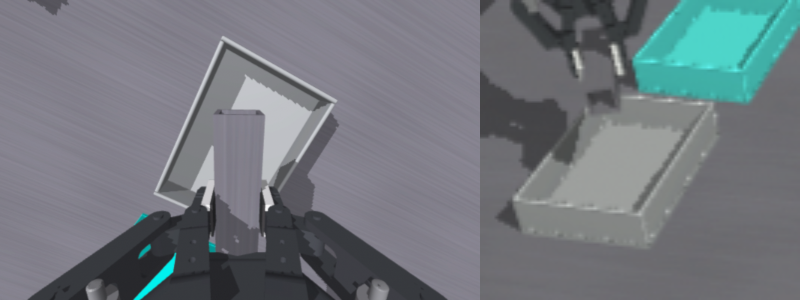

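The tube is held over the tray. In the left panel, three tray corners show at (225,40), (335,100) and (158,193).

```bash
python3 - <<'E'
from h import *
c=lambda x,y,z:pix2w('w2',x/.75,y/.75,z)
p=[c(224,39,.045),c(335,101,.045),c(158,193,.045)];print(*p,(p[1]+p[2])/2)
E
```

```text
[ 0.5716076  -0.34007008  0.045     ] [ 0.57024974 -0.47358783  0.045     ] [ 0.37997314 -0.33945258  0.045     ] [ 0.47511144 -0.4065202   0.045     ]
```

{"fn": "drive_tool", "kwargs": {"steps": [20,1,0,-25,0,20,1,0,-27,0,20,1,0,-27,0,20,0,0,-22,0,20,0,0,-10,0]}}

```text
clock: 5.67
position: [0.4723, -0.4051, 0.0337]
tool_rot: [-1.572, 0.003, -1.11]
force: [-0.4, -0.8, -2.9]
grip_width: 0.0292
```

{"fn": "drive_tool", "kwargs": {"steps": [20,0,0,-4,0,20,0,0,-3,0,20,0,0,0,0,48,0,0,0,0,48,0,0,0,0]}}

```text
clock: 6.08
position: [0.4728, -0.4079, 0.0306]
tool_rot: [-1.57, -0.002, -1.112]
force: [0.5, 1.1, -0.9]
grip_width: 0.0479
```

{"fn": "drive_tool", "kwargs": {"steps": [48,0,0,0,0,48,0,0,0,0,48,0,0,10,0,48,0,0,25,0,48,0,0,30,0]}}

```text
clock: 6.5
position: [0.4715, -0.407, 0.0946]
tool_rot: [-1.572, 0.002, -1.113]
force: [0.5, -0.1, 1.5]
grip_width: 0.0482
```

{"fn": "drive_tool", "kwargs": {"steps": [20,0,0,30,0,0,0,0,20,0,0,0,0,0,0,0,0,0,0,0,0,0,0,0,0]}}

```text
clock: 6.92
position: [0.4722, -0.4072, 0.1442]
tool_rot: [-1.571, 0.0, -1.112]
force: [0.4, -0.1, 1.5]
grip_width: 0.0001
```

```bash
python3 - <<'E'
from h import *
s=monitor.observe();print(s['position'],s['tool_rot'],s['qpos'],s['grip_width'],s['force'])
shot('top','t3');a=cv2.imread('pics/t3.png')
A=cv2.resize(a[150:232,270:380],None,fx=7,fy=7,interpolation=cv2.INTER_CUBIC)
B=np.zeros((574,30+0,3),np.uint8)
cv2.imwrite('pics/t3v.png',A);cv2.imwrite('pics/t3b.png',cv2.resize(a[170:270,400:500],(400,400)))
E
```

```text
[ 0.47216652 -0.40717322  0.14421444] [-1.57068554e+00  3.42901572e-04 -1.11215729e+00] [ 0.28485417  0.70110303  0.51138783  1.70947767 -0.43538263  0.84661598
 -0.12317684] 6.400241550145258e-05 [ 0.44532977 -0.08715107  1.51857622]
```

{"fn": "drive_tool", "kwargs": {"steps": [0,6,18,12,5,0,11,33,12,6,0,11,33,12,6,0,11,33,12,6,0,11,33,12,6]}}

```text
clock: 7.38
position: [0.522, -0.2558, 0.2039]
tool_rot: [-1.571, 0.002, -0.601]
force: [1.8, -0.2, -0.7]
grip_width: 0.0001
```

{"fn": "drive_tool", "kwargs": {"steps": [0,11,33,0,6,0,11,33,0,6,0,11,33,0,6,0,11,33,0,0,0,10,30,0,0]}}

```text
clock: 7.8
position: [0.5762, -0.0933, 0.2035]
tool_rot: [-1.571, 0.002, -0.291]
force: [0.7, 0.5, 0.0]
grip_width: 0.0002
```

{"fn": "drive_tool", "kwargs": {"steps": [0,4,12,0,0,0,0,0,0,0,0,0,0,0,0,0,0,0,0,0,0,0,0,0,0]}}

```text
clock: 8.22
position: [0.5797, -0.085, 0.2041]
tool_rot: [-1.571, 0.0, -0.294]
force: [-0.2, -0.5, -0.5]
grip_width: -0.0004
```

```bash
python3 - <<'E'
from h import *
s=monitor.observe();print(s['position'],s['tool_rot'],s['qpos'],s['grip_width'],s['force'])
shot('wrist','w3');shot('top','t3')
a=cv2.imread('pics/w3.png');b=cv2.imread('pics/t3.png')
a=cv2.resize(a,(800,500));a[:130,:130]=cv2.resize(b[170:270,400:500],(130,130))
cv2.imwrite('pics/v3.png',a)
E
```

```text
[ 0.57972159 -0.08501841  0.20408184] [-1.57145698e+00  4.67347270e-04 -2.94001807e-01] [-0.19283533  0.53029951  0.33916098  1.76088963 -0.21791865  0.88795818
 -0.0524785 ] -0.00041926573307299114 [-0.18403043 -0.5495817  -0.45901855]
```

View pics/v3.png

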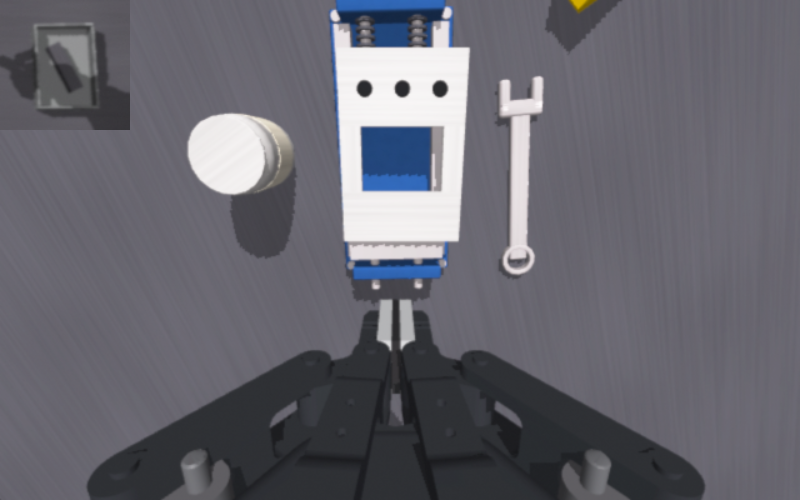

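The tube lies in the grey tray (inset). In the 800-pixel view the panel is nearly square to the image, with corners (336,48), (469,47), (460,241) and (345,241). The window corners are (360,126), (442,126), (440,191) and (361,191). The inner edges of the end blocks are at about y=9 and y=266.

```bash
python3 - <<'E'
from h import *
c=lambda x,y,z:pix2w('w3',x/1.25,y/1.25,z)
an=lambda d:np.degrees(np.arctan2(d[1],d[0]))
P=[c(336,48,.052),c(469,47,.052),c(460,241,.052),c(345,241,.052)]
print('panel',sum(P)/4,an(P[0]+P[1]-P[2]-P[3]),an(P[0]-P[1]),np.linalg.norm(P[0]-P[3]),np.linalg.norm(P[0]-P[1]))
W=[c(360,126,.052),c(442,126,.052),c(440,191,.052),c(361,191,.052)];print('win',sum(W)/4,np.linalg.norm(W[0]-W[3]))
# holder edges: image y of long block inner edge (x=+108,z.04) and short block inner(x=-90)
L=(c(337,9,.04)+c(445,9,.04))/2;S=(c(354,267,.04)+c(440,265,.04))/2
d=L-S;print('blk',L,S,np.linalg.norm(d),an(d),an(c(337,9,.04)-c(445,9,.04)),an(c(354,267,.04)-c(440,265,.04)),'org',S+d*90/198)
h=np.radians(74);H=np.array([np.cos(h),np.sin(h)]);print('panel rel',(sum(P)/4-S-d*90/198)[:2]@H)
# predict at org for several
for x in (120,108,-90,-102):
    o=(S+d*90/198); print(x,1.25*w2pix('w3',o+np.r_[H*x/1e3,0]))
E
```

```text
panel [ 0.60484119 -0.01754253  0.052     ] 73.52735953512799 163.52969829356257 0.14367392241864937 0.09544217918718328
win [ 0.60194258 -0.02253861  0.052     ] 0.04924401520371681
blk [0.62531817 0.08032289 0.04      ] [ 0.57235844 -0.11066136  0.04      ] 0.19819110589103886 74.50136097411506 163.14215816043975 164.6064274572683 org [ 0.59643104 -0.02385034  0.04      ]
panel rel 0.008381607662812212
120 [392.00674649 -10.33398717]
108 [392.29337348   9.13748434]
-90 [396.07337773 265.92504269]
-102 [396.25700398 278.3993507 ]
```

{"fn": "drive_tool", "kwargs": {"steps": [0,4,13,-15,1,0,5,14,-15,0,0,5,14,-15,0,0,4,12,-15,0,0,4,9.5,-15,0]}}

```text
clock: 8.73
position: [0.6024, -0.0206, 0.1286]
tool_rot: [-1.571, -0.0, -0.275]
force: [0.1, 0.1, -0.1]
grip_width: -0.0003
```

{"fn": "drive_tool", "kwargs": {"steps": [0,0,0,-15,0,0,0,0,-15,0,0,0,0,-15,0,0,0,0,-15,0,0,0,0,0,0]}}

```text
clock: 9.15
position: [0.6008, -0.0216, 0.0669]
tool_rot: [-1.572, 0.003, -0.275]
force: [-1.5, 0.1, 0.2]
grip_width: -0.0003
```

{"fn": "drive_tool", "kwargs": {"steps": [0,0,0,-5,0,0,0,0,-5,0,0,0,0,-3,0,0,0,0,0,0,0,0,0,0,0]}}

```text
clock: 9.57
position: [0.6024, -0.021, 0.0566]
tool_rot: [-1.571, -0.0, -0.275]
force: [-0.2, 0.5, -0.3]
grip_width: -0.0
```

{"fn": "drive_tool", "kwargs": {"steps": [0,-1,-3,-3,0,0,-1.6,-5.8,0,0,0,-1.6,-5.8,0,0,0,-1.6,-5.8,0,0,0,-1.6,-5.8,0,0]}}

```text
clock: 9.98
position: [0.5947, -0.048, 0.0534]
tool_rot: [-1.571, -0.0, -0.275]
force: [1.2, 0.8, -1.1]
grip_width: -0.0001
```

{"fn": "drive_tool", "kwargs": {"steps": [0,-1.6,-5.8,0,0,0,-1.6,-5.8,0,0,0,-1.6,-5.8,0,0,0,-0.5,-1.9,0,0,0,0,0,0,0]}}

```text
clock: 10.4
position: [0.5895, -0.0671, 0.0534]
tool_rot: [-1.571, -0.0, -0.275]
force: [-0.3, 0.3, -1.1]
grip_width: 0.0
```

```bash
python3 - <<'E'
from h import *
s=monitor.observe();print(s['position'],s['tool_rot'],s['force'])
shot('wrist','w4');shot('scene','s4')
a=cv2.imread('pics/w4.png');b=cv2.imread('pics/s4.png')
cv2.imwrite('pics/v4.png',np.hstack([cv2.resize(a[:,160:480],(400,500)),cv2.resize(b[195:275,255:365],(400,291*1)).repeat(1,0) if 0 else cv2.copyMakeBorder(cv2.resize(b[195:275,255:365],(400,291),interpolation=cv2.INTER_CUBIC),0,209,0,0,0)]))
E
```

```text
[ 0.58949408 -0.06708844  0.05341685] [-1.57078338e+00 -1.70485774e-04 -2.75287791e-01] [-0.25666644  0.28923837 -1.06715174]
```

View pics/v4.png

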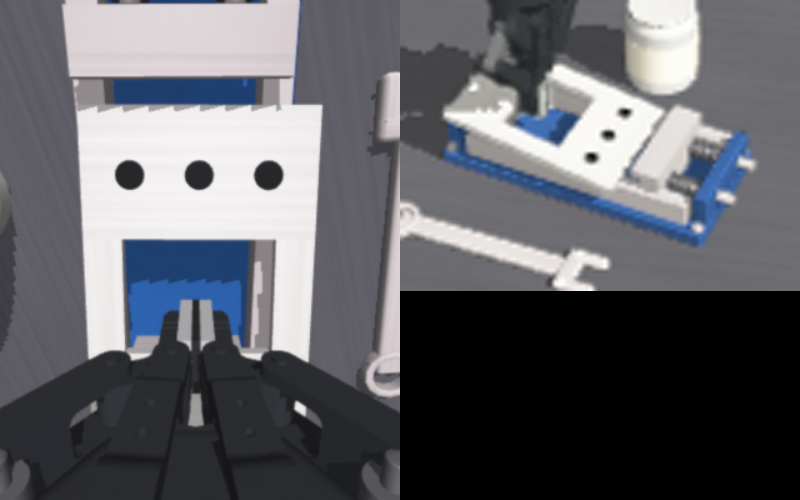

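The panel's dotted edge has dropped in front of the long jaw and the panel is tilted. In the left view its edge is at y≈105, the window's +x edge at y≈240 and the jaw lip's edge at y≈77.

```bash
python3 - <<'E'
from h import *
o=np.array([.5964,-.0239]);H=np.array([np.cos(np.radians(74.2)),np.sin(np.radians(74.2))]);Y=np.array([-H[1],H[0]])
c=lambda x,y,z:(lambda p:np.round([(p[:2]-o)@H*1e3,(p[:2]-o)@Y*1e3],1))(pix2w('w4',160+x/1.25,y/1.25,z))
print('edge',c(78,110,.036),c(322,104,.036),'win+x',c(124,240,.0437),c(273,240,.0437),'lip',c(66,77,.046),c(295,78,.046))
E
```

```text
edge [46.7 41.8] [ 48.9 -53.5] win+x [-4.  25.3] [ -3.9 -36.3] lip [56.7 41.8] [ 56.4 -39.6]
```

{"fn": "drive_tool", "kwargs": {"steps": [0,1.4,4.8,0,0,0,1.6,5.8,-6,0,0,1.6,5.8,-6,0,0,1.6,5.8,0,0,0,1.6,5.8,0,0]}}

```text
clock: 10.92
position: [0.5971, -0.0375, 0.0406]
tool_rot: [-1.571, 0.001, -0.274]
force: [-0.5, -0.9, -0.8]
grip_width: 0.0001
```

{"fn": "drive_tool", "kwargs": {"steps": [0,1.1,3.8,0,0,0,1.1,3.8,0,0,0,1.1,3.8,0,0,0,0,0,0,0,0,0,0,0,0]}}

```text
clock: 11.33
position: [0.6007, -0.0269, 0.0414]
tool_rot: [-1.571, -0.0, -0.274]
force: [-0.5, -0.8, 0.6]
grip_width: 0.0001
```

{"fn": "drive_tool", "kwargs": {"steps": [0,0.8,2.9,0,0,0,0.8,2.9,0,0,0,0.8,2.9,0,0,0,0,0,0,0,0,0,0,0,0]}}

```text
clock: 11.75
position: [0.6031, -0.0189, 0.0412]
tool_rot: [-1.572, -0.0, -0.275]
force: [0.0, -5.9, -2.7]
grip_width: -0.0002
```

{"fn": "drive_tool", "kwargs": {"steps": [0,0.8,2.9,0,0,0,0.8,2.9,0,0,0,0.8,2.9,0,0,0,0,0,0,0,0,0,0,0,0]}}

```text
clock: 12.17
position: [0.6053, -0.0112, 0.0412]
tool_rot: [-1.573, -0.0, -0.276]
force: [-0.1, -9.7, -2.9]
grip_width: -0.0
```

{"fn": "drive_tool", "kwargs": {"steps": [0,0.8,2.9,0,0,0,0.8,2.9,0,0,0,0,0,0,0,0,0,0,0,0,0,0,0,0,0]}}

```text
clock: 12.58
position: [0.6067, -0.0062, 0.0412]
tool_rot: [-1.573, -0.0, -0.276]
force: [-1.5, -13.7, -2.3]
grip_width: -0.0004
```

```bash
python3 - <<'E'
from h import *
s=monitor.observe();print(s['position'],s['tool_rot'],s['force'])
shot('wrist','w5');shot('scene','s5')
a=cv2.imread('pics/w5.png');b=cv2.imread('pics/s5.png')
cv2.imwrite('pics/v5.png',np.hstack([cv2.resize(a[:,160:480],(400,500)),cv2.copyMakeBorder(cv2.resize(b[195:275,255:365],(400,291),interpolation=cv2.INTER_CUBIC),0,209,0,0,0)]))
E
```

```text
[ 0.60667866 -0.00616214  0.04115048] [-1.57333710e+00 -9.32508967e-05 -2.76369132e-01] [ -1.49064454 -13.67865395  -2.32515184]
```

View pics/v5.png

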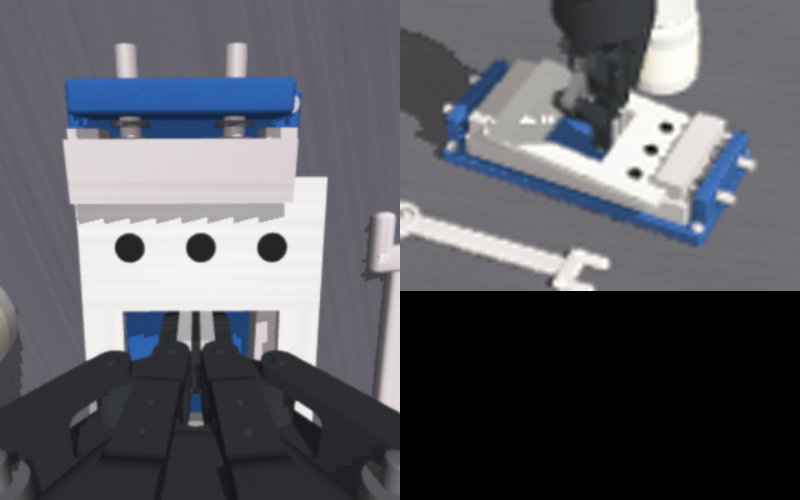

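The panel's edge is under the long jaw's lip and has pushed the jaw well back. I'll push on about 6 mm, then lower.

{"fn": "drive_tool", "kwargs": {"steps": [0,0.7,2.4,0,0,0,0.7,2.4,0,0,0,0.4,1.4,0,0,0,0,0,0,0,0,0,0,0,0]}}

```text
clock: 13.1
position: [0.6082, -0.0006, 0.0411]
tool_rot: [-1.574, 0.0, -0.277]
force: [-1.8, -16.2, -1.8]
grip_width: 0.0001
```

```bash
python3 - <<'E'
from h import *
s=monitor.observe();print(s['position'],s['force'],s['moment'])
shot('wrist','w6')
o=np.array([.5964,-.0239]);H=np.array([np.cos(np.radians(74.2)),np.sin(np.radians(74.2))])
print((s['position'][:2]-o)@H)
# lip inner edge row: column scan near u=310 in w5 vs w6
for f in('w5','w6'):
    g=cv2.cvtColor(cv2.imread(f'pics/{f}.png'),cv2.COLOR_BGR2GRAY).astype(int)
    col=g[:300,300:304].mean(1);d=np.diff(col);print(f,[(i,int(d[i])) for i in np.argsort(-abs(d))[:8]])
E
```

```text
[ 0.60824942 -0.00062065  0.04109533] [ -1.7659588  -16.17005403  -1.84937675] [-3.45038927  0.47747819 -0.04383978]
0.02562616670467799
w5 [(np.int64(110), 102), (np.int64(248), -82), (np.int64(247), -56), (np.int64(249), -37), (np.int64(174), 37), (np.int64(272), -35), (np.int64(109), 31), (np.int64(162), -27)]
w6 [(np.int64(248), -89), (np.int64(110), 81), (np.int64(249), -55), (np.int64(111), 43), (np.int64(272), -36), (np.int64(174), 33), (np.int64(162), -32), (np.int64(247), -28)]
```

```bash
python3 - <<'E'
from h import *
o=np.array([.5964,-.0239]);H=np.array([np.cos(np.radians(74.2)),np.sin(np.radians(74.2))])
f=lambda u,v,z:((pix2w('w6',u,v,z)[:2]-o)@H)*1e3
print('lip',f(300,162.5,.046),'winedge top',f(300,248.5,.0437),f(300,248.5,.041))
a=cv2.imread('pics/w6.png'); cv2.imwrite('pics/x.png',a)
s=[f(320,v,.052) for v in (320,340,360,399)];print(s)
E
```

```text
lip 82.86079684555447 winedge top 39.148500686370944 37.77266610649419
[np.float64(2.8007224660155425), np.float64(-9.944036320561745), np.float64(-23.392607510991205), np.float64(-51.875014429391015)]
```

{"fn": "drive_tool", "kwargs": {"steps": [0,0,0,-3,0,0,0,0,-3,0,0,0,0,-2,0,0,0,0,-2,0,0,0,0,0,0]}}

```text
clock: 13.57
position: [0.6084, -0.0012, 0.0315]
tool_rot: [-1.574, -0.0, -0.277]
force: [-4.0, -18.4, 7.5]
grip_width: 0.0002
```

```bash
python3 - <<'E'
from h import *
s=monitor.observe();print(s['position'],s['force'],s['moment'])
shot('wrist','w7');shot('scene','s7')
a=cv2.imread('pics/w7.png');b=cv2.imread('pics/s7.png')
cv2.imwrite('pics/v7.png',np.hstack([cv2.resize(a[:,160:480],(400,500)),cv2.copyMakeBorder(cv2.resize(b[195:275,255:365],(400,291),interpolation=cv2.INTER_CUBIC),0,209,0,0,0)]))
E
```

```text
[ 0.60843236 -0.00118554  0.03151017] [ -4.0118223  -18.38286768   7.48493373] [-3.75005725  0.94113009  0.04031794]
```

View pics/v7.png

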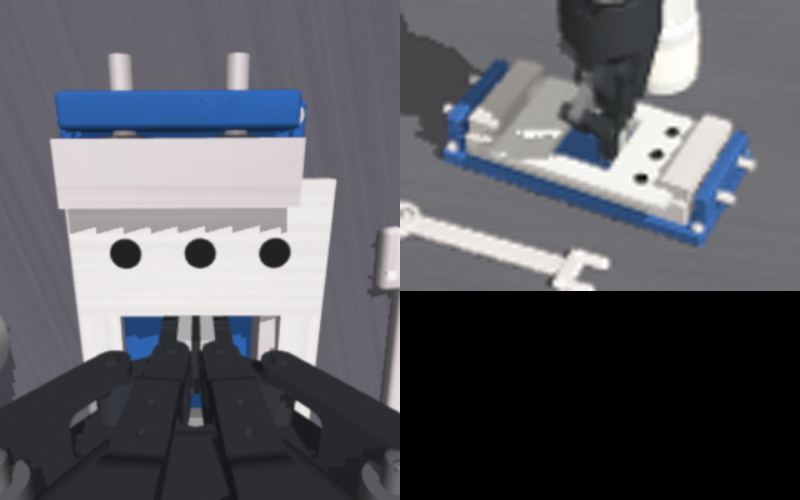

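{"fn": "drive_tool", "kwargs": {"steps": [0,-0.8,-2.9,0,0,0,-0.8,-2.9,0,0,0,-0.8,-2.9,0,0,0,-0.8,-2.9,0,0,0,0,0,0,0]}}

```text
clock: 14.08
position: [0.6057, -0.0109, 0.0315]
tool_rot: [-1.572, -0.001, -0.276]
force: [-1.3, -10.7, 2.9]
grip_width: -0.0001
```

{"fn": "drive_tool", "kwargs": {"steps": [0,-0.8,-2.9,0,0,0,-0.8,-2.9,0,0,0,-0.8,-2.9,0,0,0,-0.8,-2.9,0,0,0,0,0,0,0]}}

```text
clock: 14.5
position: [0.6022, -0.0213, 0.0312]
tool_rot: [-1.571, 0.0, -0.275]
force: [-0.6, 0.3, -0.4]
grip_width: 0.0002
```

{"fn": "drive_tool", "kwargs": {"steps": [0,-0.8,-2.9,0,0,0,-0.8,-2.9,0,0,0,0,0,0,0,0,0,0,0,0,0,0,0,0,0]}}

```text
clock: 14.92
position: [0.6008, -0.0266, 0.0313]
tool_rot: [-1.571, 0.0, -0.274]
force: [1.0, 0.0, 1.1]
grip_width: -0.0
```

{"fn": "drive_tool", "kwargs": {"steps": [0,-0.5,-2,8,0,0,0,0,15,0,0,0,0,25,0,0,0,0,30,0,0,0,0,30,0]}}

```text
clock: 15.33
position: [0.5999, -0.0288, 0.1408]
tool_rot: [-1.571, 0.001, -0.275]
force: [0.2, -0.3, -0.1]
grip_width: 0.0002
```

{"fn": "drive_tool", "kwargs": {"steps": [0,-4,-12,20,0,0,-4,-13,20,0,0,-4,-13,15,0,0,-4,-12,10,0,0,0,0,0,0]}}

```text
clock: 15.75
position: [0.5843, -0.0816, 0.2067]
tool_rot: [-1.571, -0.003, -0.277]
force: [0.5, -0.7, 0.2]
grip_width: -0.0002
```

```bash
python3 - <<'E'
from h import *
s=monitor.observe();print(s['position'],s['force'])
shot('wrist','w8');shot('scene','s8');shot('top','t8')
a=cv2.imread('pics/w8.png');b=cv2.imread('pics/s8.png');t=cv2.imread('pics/t8.png')
cv2.imwrite('pics/v8.png',np.hstack([cv2.resize(a[:250,190:460],(540,500)),np.vstack([cv2.resize(b[195:275,255:365],(260,200)),cv2.resize(t[170:270,400:500],(260,300))])]))
E
```

```text
[ 0.58425926 -0.0816082   0.20673285] [ 0.46195851 -0.74999827  0.20226357]
```

View pics/v8.png

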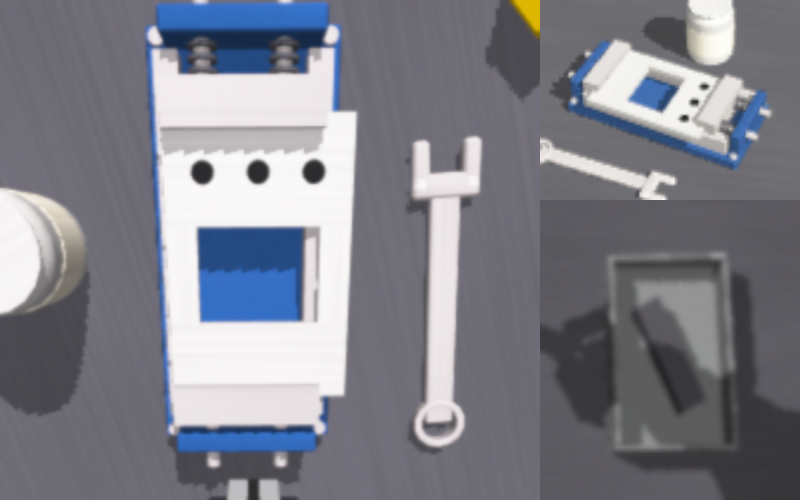

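Both jaw lips overlap the panel, which looks flat. The window corners are (198,227), (305,227), (303,322) and (200,322). The lips' inner edges are at y≈127 and y≈385. The panel sits a bit to one side, so I'll measure the offset and the yaw.

```bash
python3 - <<'E'
from h import *
o=np.array([.5964,-.0239])
def run(yaw):
    H=np.array([np.cos(np.radians(yaw)),np.sin(np.radians(yaw))]);Y=np.array([-H[1],H[0]])
    c=lambda x,y,z:(lambda p:np.round([(p[:2]-o)@H*1e3,(p[:2]-o)@Y*1e3],1))(pix2w('w8',190+x/2,y/2,z))
    return c
c=run(74.2)
W=[c(198,227,.036),c(305,227,.036),c(303,322,.036),c(200,322,.036)];w=sum(W)/4
print('win',*W,w,'-> panel c',w+[6,0])
for a,b in((0,3),(1,2)): d=W[a]-W[b];print('yaw',d[1]/d[0])
r=[c(357,113,.036),c(345,395,.036)];d=r[0]-r[1];print('right edge',*r,'yaw',d[1]/d[0])
print('lipL',c(160,127,.046),c(326,127,.046),'lipS',c(176,386,.046),c(320,384,.046))
print('blkL',c(157,40,.04),c(328,37,.04),'blkS',c(177,435,.04),c(316,433,.04))
E
```

```text
win [20.8 24.4] [ 20.7 -30.7] [-28.3 -30.9] [-28.2  24.9] [-3.75  -3.075] -> panel c [ 2.25  -3.075]
yaw -0.01020408163265306
yaw 0.00408163265306121
right edge [ 73.6 -54.6] [-69.6 -55.7] yaw 0.007681564245810066
lipL [65.8 40.1] [ 65.8 -38.5] lipS [-61.4  37.9] [-60.4 -40.1]
blkL [103.4  40.5] [104.6 -38.8] blkS [-91.9  39.5] [-90.9 -39.6]
```

The lateral offset is about -7 mm and the yaw is fine. The two references for x disagree by a few mm, so I'll measure the gaps behind each jaw in one enlarged crop.

```bash
python3 - <<'E'
from h import *
a=cv2.imread('pics/w8.png')
def z(y0,y1):
    A=cv2.resize(a[y0:y1,262:362],None,fx=8,fy=8,interpolation=cv2.INTER_CUBIC)
    for v in range(y0,y1,5): cv2.putText(A,str(v),(0,(v-y0)*8+4),0,.4,(0,0,255),1);cv2.line(A,(26,(v-y0)*8),(34,(v-y0)*8),(0,0,255),1)
    return A
cv2.imwrite('pics/v9.png',np.vstack([z(0,40),z(190,225)]))
E
```

```text
(no output)
```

View pics/v9.png

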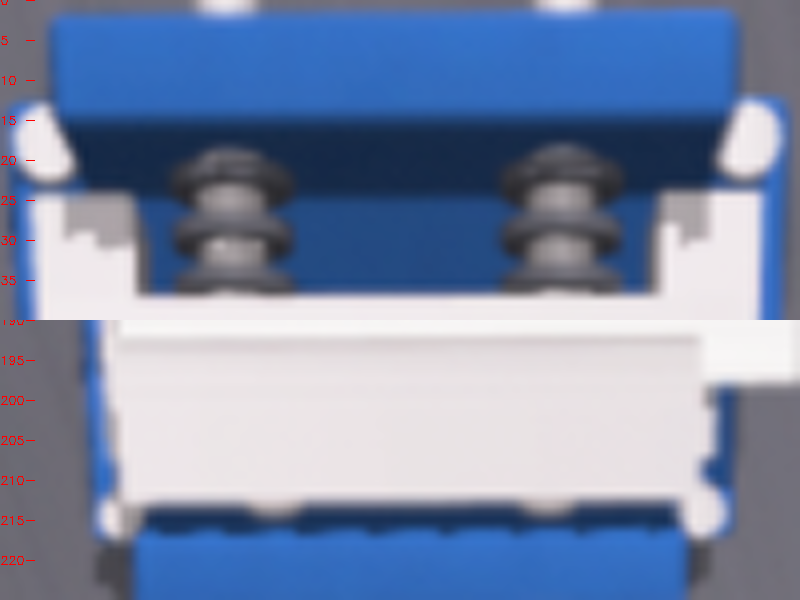

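```bash
python3 - <<'E'
from h import *
o=np.array([.5964,-.0239]);h=np.radians(74);H=np.array([np.cos(h),np.sin(h)])
f=lambda v,z:((pix2w('w8',312,v,z)[:2]-o)@H)*1e3
L=dict(blkout=f(1.5,.04),blkin=f(14.5,.04),back=f(37,.046),lip=f(63.5,.046));S=dict(lip=f(192.5,.046),back=f(212.5,.046),blkin=f(216.5,.04))
print(L,S,'jL',28-(L['blkin']-L['back']),'jS',10-(S['back']-S['blkin']))
mid=(L['blkin']+S['blkin'])/2-9; print('org shift',mid,'scale',(L['blkin']-S['blkin'])/198)
for v in (113.5,161): print(v,f(v,.036)-mid)
E
```

```text
{'blkout': np.float64(118.08013862603383), 'blkin': np.float64(107.8124942076574), 'back': np.float64(87.99610560011881), 'lip': np.float64(65.79575928836195)} {'lip': np.float64(-60.906998287398025), 'back': np.float64(-83.86981290539035), 'blkin': np.float64(-90.80447990346107)} jL 8.183611392461415 jS 3.0653330019292753
org shift -0.49599284790183873 scale 1.0031160308642346
113.5 21.22201585286273
161 -27.794558486869725
```

```bash
python3 - <<'E'
from h import *
print(monitor.observe()['qd'].round(3)); print(workorder.job_done())
E
```

```text
[-0.009  0.012 -0.007  0.003  0.001 -0.001 -0.002]
the job is handed in; nothing more can be done
None
```

I laid the dark tube offcut in the grey tray, seated the panel between both jaws, and handed the job in at about 16 s. The hand-in reports no verdict.

**How it went:** I dragged the panel by its window until its dotted edge dropped in front of the long jaw. I then pushed that edge in under the lip, with the jaw back about 24 to 25 mm at roughly 16 N. Lowering the other edge behind the short jaw and backing off let the springs take the panel.

**Last checks, from the cameras:**
- **Panel:** it looks flat with both lips over it. It is square to the holder within about 0.01 rad, and the arm was clear above everything.
- **Tube:** it lies near the middle of the tray.
- **Can, wrench and grinder:** I did not touch them. The can and wrench show no sign of having moved; I did not check the grinder again.

**Where the checks were weaker:** the panel is not perfectly centred, but I judged it within limits and did not nudge it.

| Quantity | Reading | Limit |
|---|---|---|
| Panel along the holder | about +2.5 mm | ±5 mm |
| Panel sideways | about -7 mm | ±14 mm |
| Long jaw pushed back | about 8 mm | over 1 mm |
| Short jaw pushed back | about 3 mm | over 1 mm |

The readings along the holder disagreed. One earlier estimate of the holder's origin put the panel at about +3.7 mm, and another reference I discarded as misread gave about +5 mm. The table uses the final enlarged view, where three readings agreed at 2.2 to 2.9 mm.

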